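# Drive the stuck pin out of the case hinge

## Robot

A 6-joint arm with a two-finger parallel gripper is mounted at the origin on a cart in front of the work surface, level with it; the furniture and walls round the work are solid. World frame = base frame: x ahead of the robot, y to its left, z up, the work surface at z = 0. Lengths are in mm, angles in rad, forces in N, time in s.
With the tool pointing down it reaches from about 275 to 750 mm from the base axis. Payload 10.2 kg.
Tool frame: the origin (TCP) lies at the very end of the fingers, on their centre line; the grasp point (between the pads) lies 19 mm behind it; z points along the fingers, y is the line along which they close (so a half turn about z gives the same grasp; the last joint's range is limited). The gripper opens to 85 mm and grips with 20 to 120 N. Pads are 22 mm wide; open, the fingers measure 114 mm over their backs; the gripper's body (76 mm by 85 mm) begins 54 mm behind the grasp point. The pads swing forward as they close: fully open they stand 13 mm farther back than shut.
Start: joints at [0.974, 0.313, 1.498, -0, 1.331, -0.223], TCP at [191.72, 488.748, 231.294] pointing down, gripper open.
Joint ranges: [-2.94, 2.94], [-0.97, 2.17], [0.19, 2.56], [-1.23, 4.37], [0.02, 3.11], [-2.88, 2.88]. Speed limits (rad/s): [2.39, 2.39, 3.01, 3.14, 3.14, 3.14].

## Interface

Orientations are given as a unit quaternion [w, x, y, z].
In Python, from rig import ctrl, optics gives the robot as it stands. The module is installed in compiled form; this text tells all that it offers.
- The arm moves only by the shell command python3 -m handwheel 'ROWS' [FORCE]. ROWS is JSON, a list that holds one entry, the list of rows, each a list of 5 numbers: the gripper command: -1 is fully open, 1 is shut, values between are in proportion, then the shift along the world's x, y, z in units of 50 mm (1.0 is 50 mm), then the turn about the world's z in units of 8 degrees (1.0 is 8 degrees). In form: [[[gripper, tx, ty, tz, twist], ...]]. A call has 1 to 10 rows; each row shifts and turns the commanded pose from where the row before left it; what a row does not reach is not made up. A row lasts 1/10 s, in which the tool goes at most 50 mm and 8.59 degrees, less where a joint would pass 70% of its speed; a pose out of reach is approached as far as the arm can. A call is refused whole if a number of a shift passes 1 or a number of a turn 1, either way. A call with a gripper value outside its range is refused whole. The fingers move at their own pace and stop on an object; FORCE is the grip in N (left out, the last holds). Time passes only in rows, so rows that do not move let the fingers close. It gives the time, the measured TCP pose, the force, the opening and the grip force at its end, in the units of the state.
- ctrl.sense(): the state, without advancing time (a new reading comes with each control period).
- optics.capture(name): name is "scene" or "top" or "wrist"; returns a dict with "img" (420x560x3 uint8, blue, green, red), "K" (3x3 intrinsics, pixels), "R" (3x3) and "t" (3): a world point X has camera coordinates R X + t. Camera axes: x right, y down, z forward; pixel columns grow to the right and rows downward; lengths in mm; the calibration is good to about 2 mm. A picture is of the moment at which its call begins. There is no depth.
- ctrl.finish_job(): hands the job in; it is judged then, once.
The state is a dict: "time_s": time; "joints": joint angles; "dq": joint speeds; "tau": joint torques, N m; "eef_pos": TCP position; "ee_rot": TCP orientation; "force": force on the tool from outside, world axes, zero at the start; "wrist_torque": the same for the moment, N m; "grip_width": opening from 0.0 (shut) to 1.0 (fully open); "grip_force": force on a finger pad.
Only numpy, scipy, OpenCV 4.12 (cv2) and the standard library are available. Lean on these libraries where they do the work, as an engineer would, in place of code of your own. Each camera call takes 0.05 s, during which the arm holds its last target. There are 200 camera calls.

## Task

The pin of the case hinge clamped upright in the steel support stand is stuck: its head is underneath, so it has to be driven out from the plain end on top. Take the drift punch (the one with the long straight nose and the taller, slimmer handle, not the stubby starter punch) from the punch stand, press the pin down with it until the pin is right out of the hinge barrel, then put the drift punch back upright in its own hole. Leave the starter punch where it stands.

Things in the scene. Friction and masses are not known exactly. Their poses are not given: they have to be found in the camera images.
- drift_punch_grip (a point): Drift punch: dark steel, 130 mm long, 0.14 kg, standing nose down in one hole of the punch stand. This point is the handle's centre, z up along the punch. Handle round, 22 mm diameter, 62 mm long (31 mm above and below this point); under it a black rubber guard 36 mm wide, 6 mm thick; then the straight nose, 10 mm diameter, 62 mm long. The nose tip is 99 mm below this point.
- starter_punch_grip (a point): Starter punch, in the other hole of the stand: handle shorter and thicker (26 mm diameter, 42 mm long), same guard, nose only 26 mm and pointed, too short for this job. This point is its handle's centre, 27 mm above the stand's plate. The line from punch to punch is the row; grip across it to keep the fingers clear.
- punch_stand_top (a point): Centre of the top of the fixed, open aluminium punch stand (56 x 150 x 80 mm), 80 mm over the bench; its y runs along the row. Two through holes of 25 mm diameter lie 40 mm either side of it along y, one for each punch. A punch rests with its guard on this plate, its nose hanging free below.
- pin_top (a point): Centre of the flat top end (24 mm diameter) of the stuck brass hinge pin, 43 mm long, with a 33 mm wide head at its lower end. The point moves down with the pin, straight down only; at the start it lies 2 to 8 mm below the mouth of the barrel.
- barrel_mouth (a point): Centre of the upper mouth of the upright steel hinge barrel round the pin, 105 mm over the bench. Barrel 40 mm outside, bore 26 mm, 40 mm long (65 to 105 mm over the bench). Its leaves are screwed to two uprights, tops 100 mm over the bench, on a fixed base plate 90 x 116 x 10 mm.
- hinge_pin (a joint): How far the pin has been driven down, m: 0 to 0.006 at the start, 0.038 when its top is level with the barrel's lower end, 0.050 when its head rests on the base plate (hard stop). It moves against about 7 N of steady friction (a little more when pushed fast), stays where it is left and does not spring back.
Things that resemble listed ones, but are neither listed nor needed, are in the scene too. Leave any turquoise look-alike of the part that bears drift_punch_grip alone. What is shaped like the part that bears pin_top but orange is not meant.

How it is judged:
By the outcome, as a careful person would: the job done as asked, in the order asked, and still so for the second after the job is handed in, with the robot touching nothing.
It also fails if it takes over 59 s, if anything falls off the work surface, if the arm or the gripper's body presses on something with over 40 N, if the wrist force passes 120 N, or if a joint passes its speed limit or range.

## Working session

There is one attempt and no reset: what is moved stays moved. The work goes in short steps, Python scripts to look and compute and a shell command to move; the robot and the scene stay as the last step left them, time stands still between calls to the robot, and variables do not carry over. Pictures are saved under pics/ and viewed, at most 10 in all, crops included, and the job is handed in when it is done.

```bash
mkdir -p pics; cat > h.py <<'E'
import numpy as np,cv2,json
from rig import ctrl,optics
def cap(n,f):
    c=optics.capture(n); cv2.imwrite('pics/%s.png'%f,c['img'])
    np.savez('pics/%s.npz'%f,K=c['K'],R=c['R'],t=c['t']); return c
def tri(obs):
    A=[];b=[]
    for f,u,v in obs:
        d=np.load('pics/%s.npz'%f);P=d['K']@np.c_[d['R'],d['t'].reshape(3)]
        for r in (u*P[2]-P[0],v*P[2]-P[1]):
            n=np.linalg.norm(r[:3]);A.append(r[:3]/n);b.append(-r[3]/n)
    X,res,_,_=np.linalg.lstsq(np.array(A),np.array(b),rcond=None);return X.round(1),np.sqrt(res).round(1)
def proj(f,X):
    d=np.load('pics/%s.npz'%f);p=d['K']@(d['R']@np.array(X,float)+d['t'].reshape(3));return (p[:2]/p[2]).round(1)
def atz(f,u,v,z):
    d=np.load('pics/%s.npz'%f);R=d['R'];r=R.T@np.linalg.inv(d['K'])@[u,v,1];o=-R.T@d['t'].reshape(3)
    return (o+r*(z-o[2])/r[2]).round(1)
E
python3 - <<'E'
from h import *
for n in('scene','top','wrist'): cap(n,n+'0')
s=ctrl.sense();print(s)
a=[cv2.imread('pics/%s0.png'%n) for n in('scene','top')]
for n in('scene','top'):
  d=np.load('pics/%s0.npz'%n);print(n,d['K'],-d['R'].T@d['t'].reshape(3))
E
```

```text
{'time_s': 0.15, 'joints': array([ 9.73580430e-01,  3.13300923e-01,  1.49825257e+00, -7.18031262e-06,
        1.33103786e+00, -2.23402985e-01]), 'dq': array([ 1.45173395e-03, -7.22273594e-05, -4.41866395e-03,  1.11789177e-03,
       -1.13013830e-03,  9.28813494e-05]), 'tau': array([ 2.63361297e-03, -4.12368178e+01, -2.59801161e+01, -9.03491537e-05,
        3.16711586e-03,  2.20062236e-05]), 'eef_pos': array([191.61144815, 488.56807301, 230.88082851]), 'ee_rot': array([-1.95989606e-04,  1.85819260e-01,  9.82583815e-01, -4.59293478e-04]), 'force': array([ 0.21774562, -0.57808885, -0.48928035]), 'wrist_torque': array([ 0.00028866, -0.00289296,  0.00386773]), 'grip_force': 0.0, 'grip_width': 1.0016130658298572}
scene [[546.79733277   0.         289.7064529 ]
 [  0.         546.79733277 211.73466652]
 [  0.           0.           1.        ]] [  26.93736179 -819.74794928 1032.43577833]
top [[484.57281842   0.         277.52550892]
 [  0.         484.57281842 214.64019982]
 [  0.           0.           1.        ]] [ 352.64176814   48.22428353 1463.59211282]
```

View pics/scene0.png

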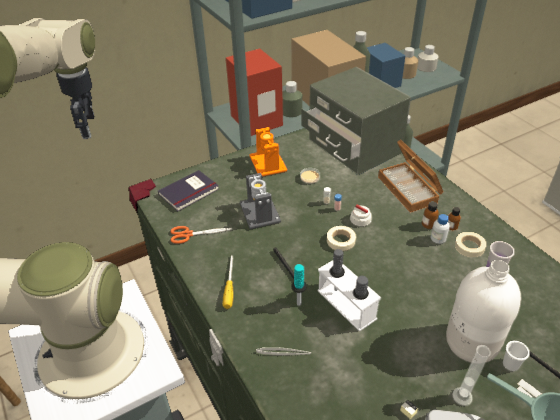

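View pics/top0.png

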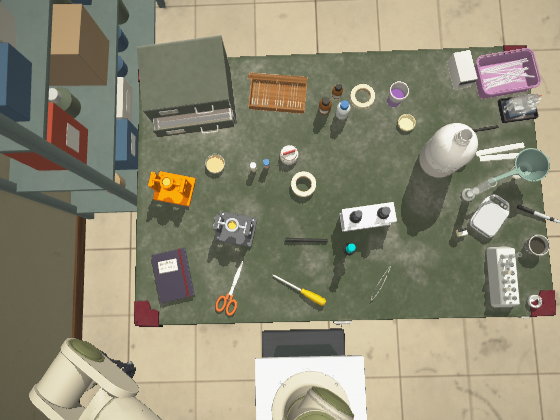

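The scene shows the punch stand with two dark punches at scene (337,262) and (362,288), and at top (356,216) and (384,212). A turquoise look-alike is at scene (299,275). The grey hinge stand is at scene (259,190) and top (233,226). The orange hinge at scene (267,150) is not meant. An enlarged crop should show which punch is the drift.

```bash
python3 - <<'E'
from h import *
a=cv2.imread('pics/scene0.png');b=cv2.imread('pics/top0.png')
f=lambda i,x,y:cv2.resize(i[y:y+75,x:x+100],(400,300),interpolation=cv2.INTER_CUBIC)
cv2.imwrite('pics/crop1.png',np.vstack([np.hstack([f(a,300,245),f(a,215,165)]),np.hstack([f(b,320,180),f(b,185,190)])]))
E
```

```text
(no output)
```

View pics/crop1.png

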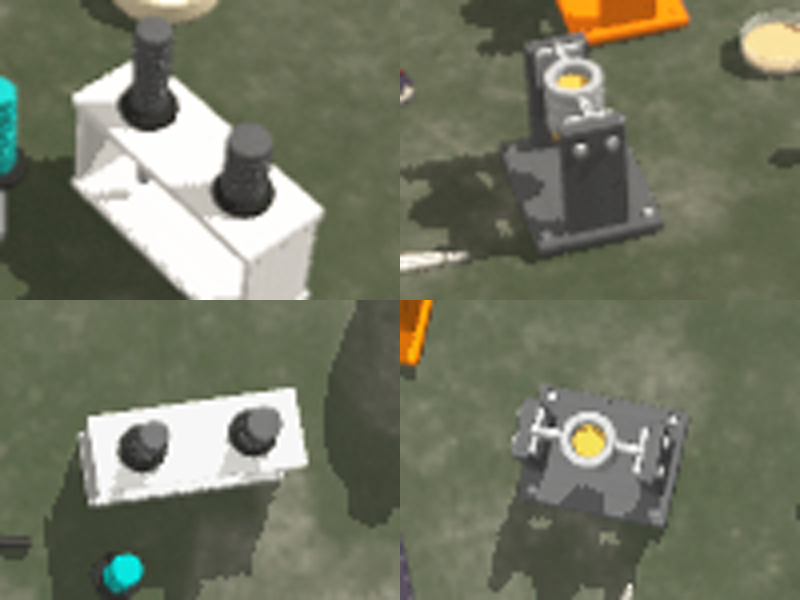

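The drift is the left or near-y punch: scene top end (338,252), top-view top end (358,213.5). It has the slim, tall handle, and its long nose is visible below the plate. The starter is at scene (363,279), stubby. The barrel mouth is at scene (258.8,184.5), top (231.8,224.5).

```bash
python3 - <<'E'
from h import *
print('drift top',tri([('scene0',338.3,252),('top0',358.2,213.5)]),'starter top',tri([('scene0',363,278.8),('top0',386,210)]))
print('mouth',tri([('scene0',258.8,184.5),('top0',231.8,224.5)]))
print('guards at z86',atz('top0',355.8,217.3,84),atz('top0',382.5,213.3,84),atz('scene0',337.2,270.5,84))
for p in [(88/4+320,118/4+180),(295/4+320,89/4+180),(307/4+320,165/4+180),(97/4+320,203/4+180)]: print(atz('top0',*p,80))
s=ctrl.sense();d=np.load('pics/wrist0.npz');o=-d['R'].T@d['t'].reshape(3)
print('wristcam',o,d['R'],d['K'][0])
E
```

```text
drift top (array([ 548.6, -144.4,  146. ]), array([0.4])) starter top (array([ 559. , -224.5,  127.9]), array([0.]))
mouth (array([535. , 208.4, 100.6]), array([0.1]))
guards at z86 [ 547.3 -146.1   84. ] [ 556.5 -222.9   84. ] [ 549.  -144.4   84. ]
[ 571.8 -108.2   80. ]
[ 588.3 -257.8   80. ]
[ 532.8 -262.9   80. ]
[ 510.  -111.8   80. ]
wristcam [130.34543104 514.30447871 374.64386316] [[ 3.65693065e-01  9.30735094e-01 -8.75659505e-04]
 [ 8.97654279e-01 -3.52446439e-01  2.64571926e-01]
 [ 2.45937753e-01 -9.75381579e-02 -9.64365558e-01]] [324.81113436   0.         283.02592928]
```

```bash
python3 -m handwheel '[[[0,0.2,-0.35,0,-0.22],[0,0.4,-0.7,0,-0.44],[0,0.4,-0.7,0,-0.44],[0,0.4,-0.7,0,-0.44],[0,0.4,-0.7,0,-0.44],[0,0.4,-0.7,0,-0.44],[0,0.4,-0.7,0,-0.44],[0,0.4,-0.7,0,-0.44],[0,0.4,-0.7,0,-0.44],[0,0.4,-0.7,0,-0.44]]]' 70
python3 -m handwheel '[[[0,0.4,-0.7,0,-0.44],[0,0.4,-0.7,0,-0.44],[0,0.4,-0.7,0,-0.44],[0,0.4,-0.7,0,-0.44],[0,0.4,-0.7,0,-0.44],[0,0.4,-0.7,0,-0.44],[0,0.4,-0.7,0,-0.44],[0,0.2,-0.4,0,-0.22],[0,0,0,0,0],[0,0,0,0,0]]]'
```

```text
time_s: 1.15
eef_pos: [382.1, 154.7, 231.3]
ee_rot: [0.0, 0.462, 0.887, 0.0]
force: [0.7, -0.7, 0.2]
grip_width: 0.498
grip_force: 0.0
time_s: 2.15
eef_pos: [531.4, -108.6, 230.9]
ee_rot: [-0.001, 0.651, 0.759, -0.0]
force: [-0.4, -0.2, -0.6]
grip_width: 0.502
grip_force: 0.0
```

```bash
python3 - <<'E'
from h import *
cap('wrist','w1')
print(proj('w1',[548.5,-144.5,148]),proj('w1',[548.5,-144.5,86]),proj('w1',[548.5,-144.5,80]))
E
```

```text
[296.6 267.8] [294.  239.6] [293.8 237.5]
```

View pics/w1.png

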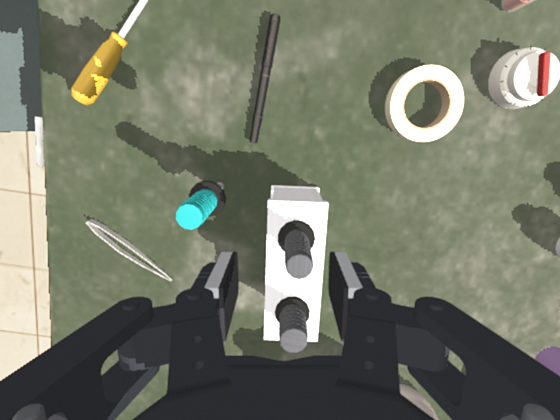

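The wrist view shows the drift's top end at about (299,267) and its guard at about (296,236). This agrees with the prediction. The starter's top is at (293,340).

```bash
python3 - <<'E'
from h import *
print(tri([('scene0',338.3,252),('top0',358.2,213.5),('w1',298.5,267)]),atz('w1',298.5,267,148),atz('w1',296,237,84),atz('w1',293,340,128))
print(atz('w1',329,203,80),atz('w1',266,202,80))
X=atz('w1',298.5,267,148);s=ctrl.sense();print((X-s['eef_pos'])/50,s['eef_pos'])
E
```

```text
(array([ 549.1, -144.4,  145.8]), array([1.2])) [ 549.8 -143.6  148. ] [ 550.1 -142.3   84. ] [ 558.9 -222.5  128. ]
[ 575.5 -105.9   80. ] [ 517.3 -113.8   80. ]
[ 0.36866798 -0.71109507 -1.66276745] [ 531.36660114 -108.04524644  231.13837242]
```

```bash
python3 -m handwheel '[[[0,0.18,-0.36,0,-0.12],[0,0.18,-0.36,0,-0.12],[0,0,0,-0.3,0],[0,0,0,-0.5,0],[0,0,0,-0.5,0],[0,0,0,-0.5,0],[0,0,0,-0.4,0],[0,0,0,-0.3,0],[0,0,0,-0.16,0],[0,0,0,0,0]]]'
```

```text
time_s: 3.2
eef_pos: [549.3, -143.9, 97.8]
ee_rot: [-0.001, 0.663, 0.748, -0.0]
force: [0.1, -0.4, -0.1]
grip_width: 0.499
grip_force: 0.0
```

```bash
python3 -m handwheel '[[[1,0,0,0,0],[1,0,0,0,0],[1,0,0,0,0],[1,0,0,0,0],[1,0,0,0,0],[1,0,0,0,0],[1,0,0,0,0],[1,0,0,0,0],[1,0,0,0,0],[1,0,0,0,0]]]' 80
python3 -m handwheel '[[[1,0,0,0.1,0],[1,0,0,0.2,0],[1,0,0,0.3,0],[1,0,0,0.4,0],[1,0,0,0.4,0],[1,0,0,0.4,0],[1,0,0,0.4,0],[1,0,0,0.2,0],[1,0,0,0,0],[1,0,0,0,0]]]'
```

```text
time_s: 4.2
eef_pos: [550.2, -144.8, 99.5]
ee_rot: [0.001, 0.664, 0.748, 0.0]
force: [-0.6, 1.5, 6.6]
grip_width: 0.241
grip_force: 78.0
time_s: 5.2
eef_pos: [549.4, -144.7, 217.6]
ee_rot: [-0.001, 0.664, 0.748, -0.0]
force: [0.5, -0.6, -2.3]
grip_width: 0.237
grip_force: 78.2
```

```bash
python3 -m handwheel '[[[1,0,0.3,0,0],[1,0,0.6,0,0],[1,0,0.7,0,0],[1,0,0.7,0,0],[1,-0.05,0.7,0,0],[1,-0.05,0.7,0,0],[1,-0.05,0.7,0,0],[1,-0.05,0.7,0,0],[1,-0.05,0.6,0,0],[1,-0.05,0.4,0,0]]]'
python3 -m handwheel '[[[1,0,0.2,0,0],[1,0,0,0,0],[1,0,0,0,0],[1,0,0,0,0]]]'
python3 - <<'E'
from h import *
cap('wrist','w2');cap('top','t2');cap('scene','s2')
p=ctrl.sense()['eef_pos'];print(p,ctrl.sense()['grip_width'])
print('pred mouth',proj('w2',[535,208.4,105]),'tip pred',proj('w2',p-[0,0,81.5]),'scene tip pred',proj('s2',p-[0,0,81.5]),proj('s2',p-[0,0,19.5]))
f=lambda i,x,y:cv2.resize(i[y:y+75,x:x+100],(400,300),interpolation=cv2.INTER_CUBIC)
w=cv2.imread('pics/w2.png');s=cv2.imread('pics/s2.png');u,v=[int(k) for k in proj('s2',p-[0,0,81.5])]
r=np.hstack([f(s,u-50,v-45),f(cv2.imread('pics/t2.png'),185,190)])
cv2.imwrite('pics/c2.png',np.hstack([cv2.resize(w,(560,420))[:, :],cv2.resize(np.vstack([r[:,:400],r[:,400:]]),(240,420))]))
E
```

```text
time_s: 6.2
eef_pos: [533.5, 163.1, 217.4]
ee_rot: [-0.001, 0.663, 0.749, -0.0]
force: [0.5, 0.5, -1.3]
grip_width: 0.236
grip_force: 78.2
time_s: 6.6
eef_pos: [534.8, 169.4, 218.1]
ee_rot: [-0.0, 0.664, 0.748, -0.0]
force: [0.5, -0.5, -1.4]
grip_width: 0.238
grip_force: 78.2
[534.86692854 169.54856582 218.28754297] 0.2366476550804139
pred mouth [287.6 161.4] tip pred [281.6 220. ] scene tip pred [265.3 181.8] [264.3 162.7]
```

View pics/c2.png

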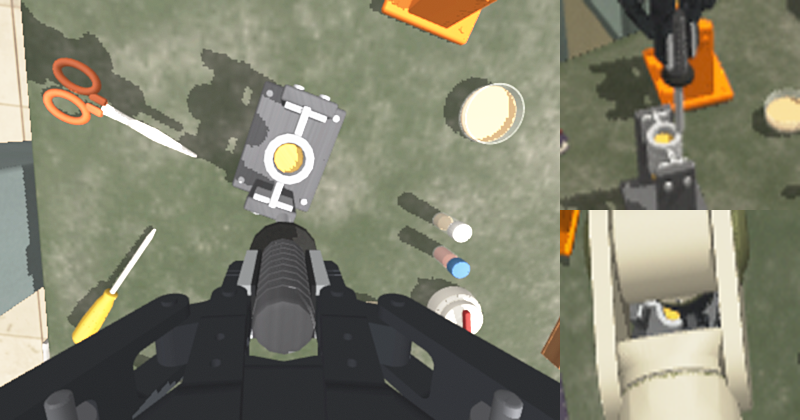

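The wrist view puts the mouth ring centre at (289,159) and the punch top at (284,316). The scene crop shows the tip at about (265,181), as predicted, so the punch hangs straight.

```bash
python3 - <<'E'
from h import *
p=ctrl.sense()['eef_pos'];X=atz('w2',289,159,105)
print(X,tri([('scene0',258.8,184.5),('top0',231.8,224.5),('w2',289,159)]),(X-p)/50, p)
print(atz('w2',284,316,p[2]+48.5), atz('s2',265,181,p[2]-81.5))
E
```

```text
[535.8 210.4 105. ] (array([535.6, 209.3,  99.4]), array([1.1])) [ 0.01866143  0.81702868 -2.26575086] [534.86692854 169.54856582 218.28754297]
[535.5 175.4 266.8] [535.9 172.7 136.8]
```

```bash
python3 -m handwheel '[[[1,0,0.25,0,0],[1,0,0.37,0,0],[1,0,0.15,0,0],[1,0,0,0,0],[1,0,0,-0.3,0],[1,0,0,-0.2,0],[1,0,0,-0.1,0],[1,0,0,-0.1,0],[1,0,0,-0.1,0],[1,0,0,0,0]]]'; python3 - <<'E'
from h import *
s=ctrl.sense();print(s['force'],s['grip_width'])
cap('scene','s3');s3=cv2.imread('pics/s3.png')
cv2.imwrite('pics/c3.png',cv2.resize(s3[130:230,200:320],(720,600),interpolation=cv2.INTER_CUBIC))
E
```

```text
time_s: 7.75
eef_pos: [534.8, 208.7, 178.1]
ee_rot: [-0.0, 0.664, 0.748, -0.0]
force: [-0.9, 0.5, -2.2]
grip_width: 0.234
grip_force: 78.2
[-0.93474814  0.51007967 -2.2179055 ] 0.23359366848495833
```

View pics/c3.png

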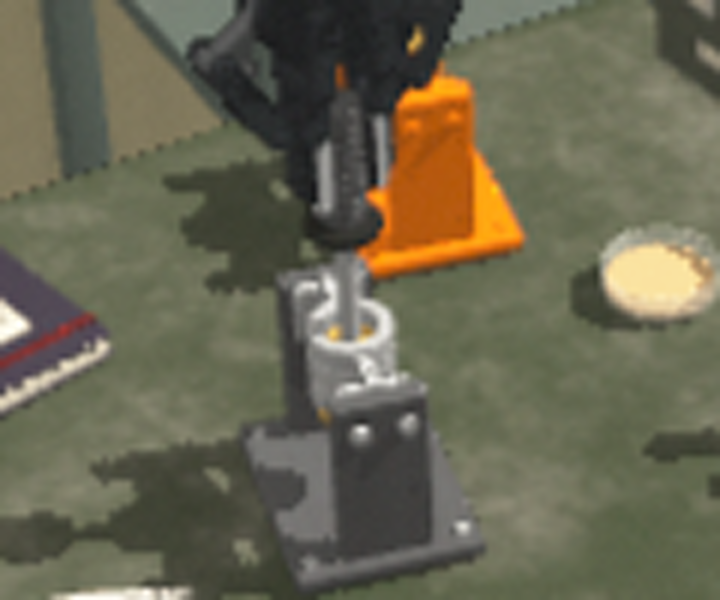

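The nose is inside the bore and centred, with the tip at crop (348,335) and pin brass visible on both sides. I'll press now.

```bash
python3 -m handwheel '[[[1,0,0,-0.04,0],[1,0,0,-0.08,0],[1,0,0,-0.08,0],[1,0,0,-0.08,0],[1,0,0,-0.08,0],[1,0,0,-0.08,0],[1,0,0,-0.08,0],[1,0,0,0,0]]]'
python3 -m handwheel '[[[1,0,0,-0.08,0],[1,0,0,-0.08,0],[1,0,0,-0.07,0],[1,0,0,-0.05,0],[1,0,0,0,0],[1,0,0,0,0]]]'
```

```text
time_s: 8.6
eef_pos: [535.0, 208.8, 152.5]
ee_rot: [0.0, 0.664, 0.748, 0.0]
force: [0.3, 0.6, -0.1]
grip_width: 0.237
grip_force: 78.0
time_s: 9.2
eef_pos: [534.9, 208.8, 138.4]
ee_rot: [0.0, 0.664, 0.748, 0.0]
force: [-0.2, -0.3, 1.8]
grip_width: 0.236
grip_force: 78.1
```

```bash
python3 -m handwheel '[[[1,0,0,-0.04,0]]]'; python3 -m handwheel '[[[1,0,0,0,0],[1,0,0,0,0]]]'; python3 - <<'E'
from h import *
cap('scene','s4');s3=cv2.imread('pics/s4.png')
cv2.imwrite('pics/c4.png',cv2.resize(s3[150:230,220:320],(750,600),interpolation=cv2.INTER_CUBIC))
E
```

```text
time_s: 9.3
eef_pos: [535.0, 208.8, 136.8]
ee_rot: [0.0, 0.664, 0.748, 0.0]
force: [-1.0, -0.3, 5.7]
grip_width: 0.237
grip_force: 78.2
time_s: 9.5
eef_pos: [534.9, 208.8, 136.4]
ee_rot: [0.0, 0.664, 0.748, 0.0]
force: [0.8, -0.4, 3.3]
grip_width: 0.235
grip_force: 78.3
```

View pics/c4.png

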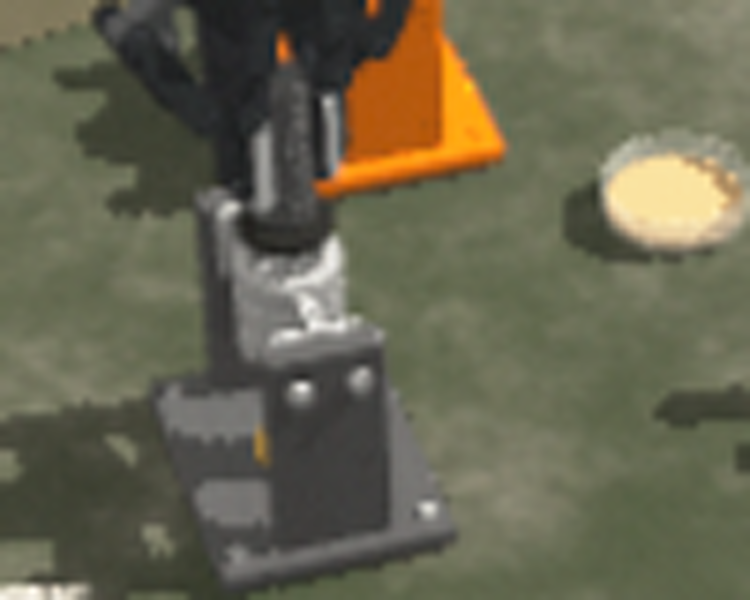

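The pin's head has dropped; brass is visible at crop (262,445), under the barrel. One small further press should find the stop.

```bash
python3 -m handwheel '[[[1,0,0,-0.03,0],[1,0,0,-0.02,0],[1,0,0,0,0]]]'; python3 - <<'E'
from h import *
print('guard',proj('s4',[535.5,209.5,118]),'seen 258.7,182')
for q in (.038,.045,.05): print(q,[proj('s4',[535.5-16.5*.9,209.5-16.5*.4,z-q*1000]) for z in (60,66)])
E
```

```text
time_s: 9.85
eef_pos: [534.9, 208.8, 134.4]
ee_rot: [0.0, 0.664, 0.748, 0.0]
force: [0.5, 0.3, 7.5]
grip_width: 0.234
grip_force: 79.1
guard [258.5 179.2] seen 258.7,182
0.038 [array([256.5, 209.2]), array([256.4, 207.6])]
0.045 [array([256.7, 211.1]), array([256.5, 209.5])]
0.05 [array([256.7, 212.5]), array([256.6, 210.9])]
```

```bash
python3 -m handwheel '[[[1,0,0,-0.03,0],[1,0,0,0,0]]]';python3 -m handwheel '[[[1,0,0,-0.03,0],[1,0,0,0,0]]]'
```

```text
time_s: 10.05
eef_pos: [535.2, 208.9, 134.2]
ee_rot: [0.001, 0.664, 0.748, 0.001]
force: [-2.5, -1.2, 17.1]
grip_width: 0.238
grip_force: 80.2
time_s: 10.25
eef_pos: [535.5, 209.0, 134.0]
ee_rot: [0.001, 0.664, 0.748, 0.001]
force: [-5.7, -1.2, 26.6]
grip_width: 0.238
grip_force: 81.3
```

The hard stop came at tip z ≈ 53, so the pin is fully out. Next I lift and go back.

```bash
python3 -m handwheel '[[[1,0,0,0.1,0],[1,0,0,0.2,0],[1,0,0,0.3,0],[1,0,0,0.4,0],[1,0,0,0.4,0],[1,0,0,0.3,0],[1,0,0,0.1,0],[1,0,0,0,0]]]'
python3 -m handwheel '[[[1,0,-0.3,0,0],[1,0,-0.6,0,0],[1,0,-0.7,0,0],[1,0.05,-0.7,0,0],[1,0.05,-0.7,0,0],[1,0.05,-0.7,0,0],[1,0.05,-0.7,0,0],[1,0.05,-0.7,0,0],[1,0.05,-0.7,0,0],[1,0,-0.6,0,0]]]'
python3 -m handwheel '[[[1,0,-0.4,0,0],[1,0,-0.2,0,0],[1,0,-0.07,0,0],[1,0,0,0,0],[1,0,0,0,0],[1,0,0,0,0]]]'
python3 - <<'E'
from h import *
cap('scene','s5');s3=cv2.imread('pics/s5.png')
cv2.imwrite('pics/c5.png',np.hstack([cv2.resize(s3[230:330,290:390],(400,400),interpolation=cv2.INTER_CUBIC),cv2.resize(s3[150:250,210:310],(400,400),interpolation=cv2.INTER_CUBIC)]))
p=ctrl.sense()['eef_pos'];print(p,(np.array([550,-144.5,99.5])-p)/50)
E
```

```text
time_s: 11.05
eef_pos: [534.7, 208.7, 220.8]
ee_rot: [-0.0, 0.664, 0.748, -0.0]
force: [-0.4, -0.3, -1.6]
grip_width: 0.236
grip_force: 78.3
time_s: 12.05
eef_pos: [548.9, -113.7, 219.6]
ee_rot: [-0.001, 0.664, 0.748, -0.0]
force: [0.3, 0.5, -1.8]
grip_width: 0.24
grip_force: 78.3
time_s: 12.65
eef_pos: [549.8, -143.9, 220.8]
ee_rot: [-0.0, 0.663, 0.748, 0.0]
force: [0.6, 0.5, -1.2]
grip_width: 0.242
grip_force: 78.3
[ 549.77505326 -144.02692646  220.85179455] [ 0.00449893 -0.00946147 -2.42703589]
```

View pics/c5.png

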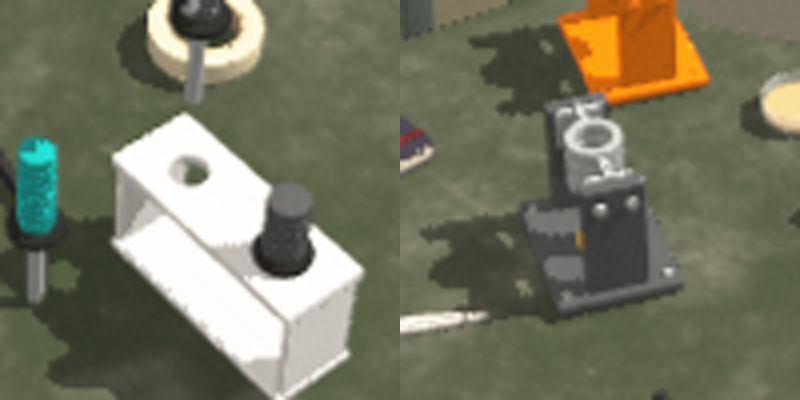

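The barrel is empty, with its bore open at crop (596,137). The drift tip is at crop (194,100), above the hole at (190,170). I'll check the offset of tip from hole.

```bash
python3 - <<'E'
from h import *
print('hole',atz('s5',337.5,272.5,80),'tip',atz('s5',338.5,255,139.4))
E
python3 -m handwheel '[[[1,0,0,-0.3,0],[1,0,0,-0.5,0],[1,0,0,-0.3,0],[1,0,0,-0.1,0],[1,0,0,0,0]]]'
```

```text
hole [ 548.2 -147.    80. ] tip [ 547.2 -147.2  139.4]
time_s: 13.2
eef_pos: [549.7, -144.4, 160.6]
ee_rot: [-0.0, 0.664, 0.748, -0.0]
force: [0.1, 0.2, -0.6]
grip_width: 0.236
grip_force: 78.3
```

```bash
python3 -m handwheel '[[[1,0,0,-0.1,0],[1,0,0,-0.2,0],[1,0,0,-0.3,0],[1,0,0,-0.3,0],[1,0,0,-0.2,0],[1,0,0,-0.1,0],[1,0,0,0,0],[1,0,0,0,0]]]'
```

```text
time_s: 14.0
eef_pos: [550.0, -144.9, 101.3]
ee_rot: [0.0, 0.664, 0.748, 0.0]
force: [-0.2, 0.2, -1.7]
grip_width: 0.237
grip_force: 79.0
```

```bash
python3 -m handwheel '[[[1,0,0,-0.03,0],[1,0,0,0,0]]]'; python3 -m handwheel '[[[1,0,0,-0.03,0],[1,0,0,0,0]]]'
```

```text
time_s: 14.2
eef_pos: [549.9, -144.8, 99.5]
ee_rot: [0.0, 0.664, 0.748, 0.0]
force: [-0.4, -0.4, -2.0]
grip_width: 0.235
grip_force: 78.9
time_s: 14.4
eef_pos: [549.9, -144.8, 99.5]
ee_rot: [0.001, 0.664, 0.748, 0.0]
force: [-5.4, 1.7, 10.7]
grip_width: 0.236
grip_force: 80.0
```

Guard is on the plate. Releasing.

```bash
python3 -m handwheel '[[[0.45,0,0,0.02,0],[0.3,0,0,0,0],[0.2,0,0,0,0],[0,0,0,0,0],[0,0,0,0,0],[0,0,0,0,0],[0,0,0,0,0]]]' 20; python3 -m handwheel '[[[0,0,0,0.2,0],[0,0,0,0.4,0],[0,0,0,0.5,0],[0,0,0,0.6,0],[0,0,0,0.6,0],[0,0,0,0.4,0],[0,0,0,0.2,0],[0,0,0,0,0]]]'; python3 - <<'E'
from h import *
cap('scene','s6');s3=cv2.imread('pics/s6.png')
cv2.imwrite('pics/c6.png',np.hstack([cv2.resize(s3[230:330,290:390],(400,400),interpolation=cv2.INTER_CUBIC),cv2.resize(s3[150:250,210:310],(400,400),interpolation=cv2.INTER_CUBIC)]))
E
```

```text
time_s: 15.1
eef_pos: [549.7, -144.8, 98.7]
ee_rot: [-0.0, 0.664, 0.748, -0.0]
force: [-0.2, -0.5, 0.2]
grip_width: 0.5
grip_force: 0.0
time_s: 15.9
eef_pos: [550.0, -144.9, 245.1]
ee_rot: [0.001, 0.664, 0.748, 0.0]
force: [0.7, -0.4, -0.2]
grip_width: 0.501
grip_force: 0.0
```

View pics/c6.png

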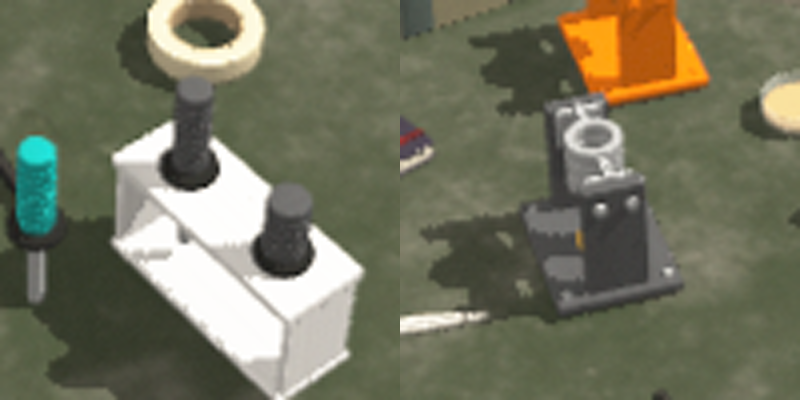

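The drift stands upright in its own hole at crop (190,130), the starter is untouched at (287,230), and the barrel is empty. I'm handing in.

```bash
python3 -c "
from rig import ctrl
print(ctrl.finish_job())"
```

```text
the job is handed in; nothing more can be done
None
```

The pin is driven right out of the barrel, down to the hard stop; the drift punch stands upright in its own hole again, the starter punch was left alone, and I handed the job in at about 16 s.

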